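# Drift the seized hinge pin out of a flip-lens mount

### The arm

A 7-joint arm with a two-finger parallel gripper is mounted at the origin on the work surface. World frame = base frame: x ahead of the robot, y to its left, z up, the work surface at z = 0. Lengths are in m, angles in rad, forces in N, time in s.
With the tool pointing down it reaches from about 0.425 to 0.875 m from the base axis. Payload 4.7 kg.
Tool frame: the origin (TCP) lies between the finger pads; the fingertips stand ctrl.tip_reach ahead of it and the grasp point (between the pads) lies 5 mm behind it (ctrl.tip_reach is the distance from the TCP to the fingertips, in m); z points along the fingers, y is the direction in which the jaws open and shut (so a half turn about z gives the same grasp; the last joint's range is limited). The gripper opens to 87 mm and grips with 3 to 60 N. Pads are 19 mm wide; open, the fingers measure 117 mm over their backs; the gripper's body (75 mm by 190 mm) begins 51 mm behind the grasp point.
Start: joints at [-1.151, 0.321, -0.07, 1.45, 0.023, 1.371, -0.057], TCP at [0.257, 0.597, 0.237] pointing down, gripper open.
Joint ranges: [-2.86, 2.86], [-0.3, 2.09], [-1.38, 1.24], [0.06, 2.45], [-1.56, 4.7], [0.09, 2.05], [-2.69, 2.69]. Speed limits (rad/s): [2.57, 2.57, 3.14, 3.14, 3.14, 3.14, 3.14].

### API

Orientations are given as a rotation vector (axis times angle).
In Python, from bench import ctrl gives the robot as it stands.
- The arm moves only by the shell command python3 -m handwheel 'ROWS' [FORCE]. ROWS is JSON, a list of rows, each a list of 7 numbers: the shift along the tool's x, y, z in mm, then the turn, a rotation vector about the tool's x, y, z in rad, then the gripper's target within -1 to 1 (shut at 1, half-way at 0, fully open at -1). In form: [[dx, dy, dz, ax, ay, az, grip], ...]. A call has 1 to 12 rows; each row is the pose to reach, as a shift and turn from the pose commanded when the call began, along the tool's axes at that moment; what a row does not reach only later rows make up. A row lasts 1/8 s, in which the tool goes at most 62.5 mm and 10.7 degrees, less where a joint would pass 70% of its speed; a pose out of reach is approached as far as the arm can. A call with a gripper value outside its range is refused whole. The fingers move at their own pace and stop on an object; FORCE is the grip in N (left out, the last holds). Time passes only in rows, so rows that repeat a pose let the fingers close. It gives the time, the measured TCP pose, the force and the opening at its end, in the units of the state.
- ctrl.get_state(): the state, without advancing time (a new reading comes with each control period).
- ctrl.get_image(name): name is "side" or "top" or "wrist"; returns the picture (480x640x3 uint8, red, green, blue); there is no depth.
- ctrl.camera_model(name): a dict with "mtx" (3x3 intrinsics, pixels), "xyz" and "orientation" of the camera in the world. Camera axes: x right, y up, looking along -z (the intrinsics and any distortion apply to the point x, -y, -z); pixel columns grow to the right and rows downward; lengths in m; the calibration is good to about 2 mm. A picture is of the moment at which its call begins: read the wrist's pose just before it. camera_model takes no time and is no camera call; for the wrist camera it gives the pose at the moment of the call.
- ctrl.close_job(): hands the job in, once; it reports no verdict.
The state is a dict: "time": time; "joint_positions": joint angles; "qd": joint speeds; "joint_torque": joint torques, N m; "position": TCP position; "tool_rot": TCP orientation; "ft_force": force on the tool from outside, world axes, zero at the start; "torque": the same for the moment, N m; "grip_width": opening from 0.0 (shut) to 1.0 (fully open).
Only numpy, scipy, OpenCV 4.12 (cv2) and the standard library are available. Lean on these libraries where they do the work, as an engineer would, in place of code of your own. Each camera call takes 0.05 s, during which the arm holds its last target.

### The job

The brass hinge pin of the white flip-lens mount is stuck. Take the blue drift punch from its orange rest, feel its nose into the pin's hole on the side away from the clear catch sleeve, and push the pin right out of the grey hinge block and on into the sleeve until you feel it come up against the end cap; then lay the punch back in the two notches of its rest and let go. Be gentle: never lean on the mount with more than about 30 N, and leave the lens post, the bottle and the screw tray where they stand.

Things in the scene. Friction and masses are not known exactly. Their poses are not given: they have to be found in the camera images.
- bracket: White flip-lens mount bolted to the table; origin under the middle of its 120 (x) x 70 (y) x 10 mm foot, z up. On it, at z = 40 to 90 mm, sits a grey hinge block 46 (x) x 30 (y) x 50 mm, faces at y = -15 mm (drive face) and +15 mm. A hole of 9.5 mm, mouth chamfered 1 mm, runs through it along y at z = 65 mm and holds the stuck pin. The block is clamped and does not shift under the punch.
- bore_mid (a point): Point on the drive face (bracket x = 0, y = -15, z = 65 mm), axes as the bracket's; the pin is driven to +y. The hole's true mouth has the same y and z but lies anywhere within 12 mm of this point along x: the block was clamped off centre and no reading shows it. Find it by feel, or by eye: a red line 3 mm wide along the block's top and down its drive face marks the hole's axis.
- sleeve_mid (a point): Point on the block's far face (bracket x = 0, y = +15, z = 65 mm). Here, in line with the hole, a clear catch sleeve of 15 mm diameter with a black end cap stands out 38 mm to +y.
- lens (a point): Centre of the mount's own lens, a black ring of 44 mm, 10 mm thick, on a white cheek at bracket x = -47 to -37 mm; the ring spans bracket y = -12 to +32 mm and reaches up to z = 144 mm; the cheek spans y = -18 to +18 mm up to z = 105 mm. Keep the gripper clear of it.
- pin (a joint): How deep the near (driven) end of the brass pin (8.5 mm thick, 26 mm long) lies inside the drive face, in m: 0.004 to 0.010 at the start; at 0.030 it has just left the block, all in the sleeve; at 0.034 it comes up against the hard end cap. It slides stiffly against about 9 N, plus about 0.3 N for each 10 mm/s, and stays where it is left.
- punch: Drift punch: square blue handle 14 x 14 mm, 120 mm long, along y; at its +y end a steel nose of 7 mm diameter, 42 mm long (its first 4 mm are a cone down from 13 mm). 0.13 to 0.21 kg; origin on the axis in the middle of the handle, near the centre of mass. It lies in the rest with the nose to the rest's +y, its axis 47 mm above the table.
- punch_tip (a point): Flat end of the punch's nose, on its axis, 102 mm from the punch's origin along its +y.
- rest: Orange tool rest fixed to the table; origin under the middle of its 60 (x) x 130 (y) x 6 mm foot. Two notched uprights, 10 mm thick, at y = -42 and +42 mm; the notches are 20 mm wide (x), their floors at z = 40 mm, their horns end at z = 54 mm. The punch's handle lies in both notches along y; between the uprights (74 mm apart) it can be grasped from above.
- lens_post: Bystander: green lens on a steel post with a round foot of 48 mm, 98 mm high; origin under the foot.
- bottle: Bystander: amber bottle, 48 mm diameter, 95 mm high; origin under its middle.
- screw_tray: Bystander: open blue tray 55 x 70 x 30 mm; origin under its middle.
Not all that is in view belongs to the job. There is more than one size of the punch; the job needs the larger. Several things have the shape of the rest; the one meant has the colours described above.

How it is judged:
By the outcome, as a careful person would: the job done as asked, in the order asked, and still so for the second after the job is handed in, with the robot touching nothing.
It also fails if it takes over 72 s, if anything falls off the work surface, if the arm or the gripper's body presses on something with over 40 N, if the wrist force passes 120 N, or if a joint passes its speed limit or range.

## Working session

There is one attempt and no reset: what is moved stays moved. The work goes in short steps, Python scripts to look and compute and a shell command to move; the robot and the scene stay as the last step left them, time stands still between calls to the robot, and variables do not carry over. Pictures are saved under pics/ and viewed, and the job is handed in when it is done.

```bash
ls; mkdir -p pics; python3 - <<'E'
from bench import ctrl
import cv2
print(ctrl.get_state(), ctrl.tip_reach)
for n in ("side","top","wrist"):
    m=ctrl.camera_model(n); print(n,m)
    cv2.imwrite(f"pics/{n}0.png",ctrl.get_image(n)[:,:,::-1])
E
```

```text
pics
{'time': 0.0, 'joint_positions': array([-1.15090825,  0.32184477, -0.07005253,  1.45168413,  0.02255743,
        1.37077075, -0.05687064]), 'qd': array([-0.00030381, -0.00115074,  0.00061685,  0.00124789, -0.00244986,
        0.00039226, -0.00098308]), 'joint_torque': array([-5.08877019e-04, -4.91285527e+01, -4.04332392e-01, -3.12533212e+01,
       -6.39488082e-02,  4.37767943e-02,  1.79904182e-04]), 'position': array([0.25642545, 0.59671227, 0.23544249]), 'tool_rot': array([-6.32948454e-01, -3.07684015e+00,  2.97454935e-03]), 'ft_force': array([-0.6184079 , -0.83075431,  0.75819212]), 'torque': array([-0.01499028, -0.02453102, -0.04993971]), 'grip_width': 1.0002723820471549} 0.014
side {'mtx': array([[473.04114039,   0.        , 319.11578452],
       [  0.        , 473.04114039, 242.9479226 ],
       [  0.        ,   0.        ,   1.        ]]), 'xyz': array([ 0.34834853, -0.54442319,  0.65979497]), 'orientation': array([ 0.75506557, -0.19919139, -0.47648841])}
top {'mtx': array([[591.77577486,   0.        , 311.53400059],
       [  0.        , 591.77577486, 243.3141869 ],
       [  0.        ,   0.        ,   1.        ]]), 'xyz': array([ 0.55381115, -0.06931053,  1.24252372]), 'orientation': array([ 0.0436306 , -0.04368213, -1.57879979])}
wrist {'mtx': array([[344.35645142,   0.        , 322.33902613],
       [  0.        , 344.35645142, 239.17729873],
       [  0.        ,   0.        ,   1.        ]]), 'xyz': array([0.17906689, 0.62953408, 0.38305142]), 'orientation': array([-0.27299942, -0.17771121,  1.15545113])}
```

View pics/top0.png

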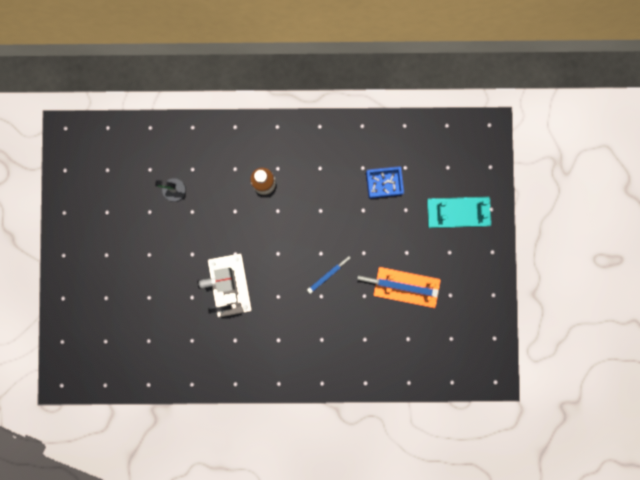

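View pics/side0.png

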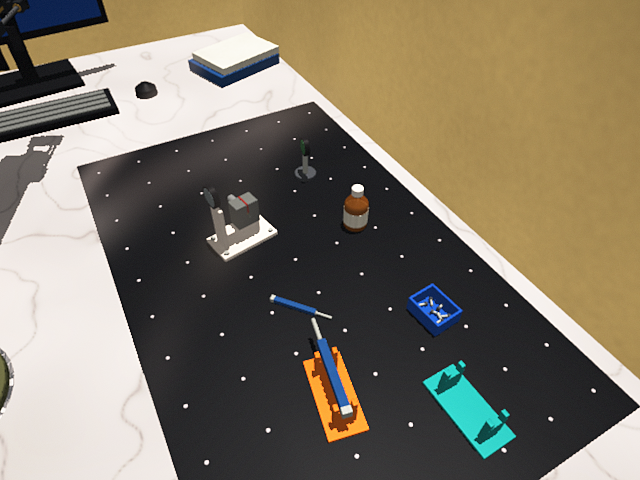

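View pics/wrist0.png

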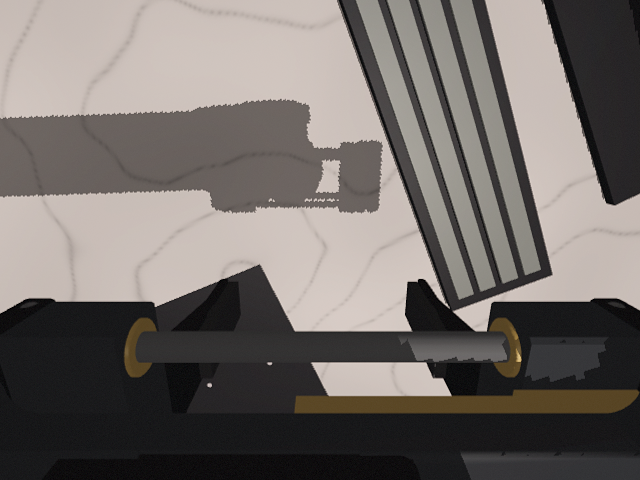

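```bash
python3 - <<'E'
import cv2
a=cv2.imread("pics/top0.png")
r=lambda im,s:cv2.resize(im,None,fx=s,fy=s,interpolation=cv2.INTER_CUBIC)
c1=r(a[240:330,180:270],6); c2=r(a[250:320,345:450],6)
cv2.imwrite("pics/c1.png",c1); cv2.imwrite("pics/c2.png",c2)
b=cv2.imread("pics/side0.png")
cv2.imwrite("pics/c3.png",r(b[175:265,195:285],6)); cv2.imwrite("pics/c4.png",r(b[310:445,290:380],4.4))
E
```

```text
(no output)
```

View pics/c1.png

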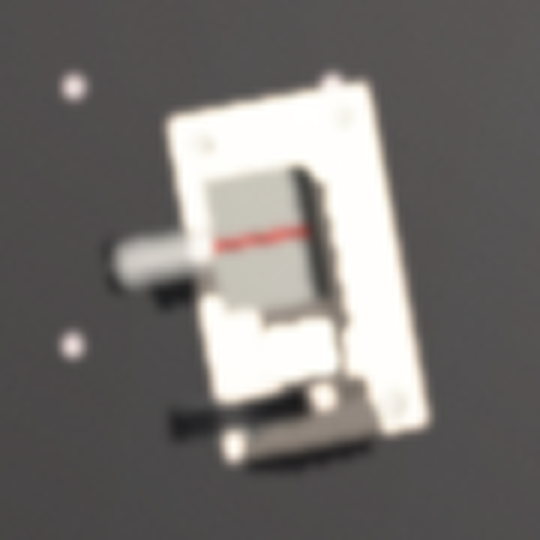

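View pics/c2.png

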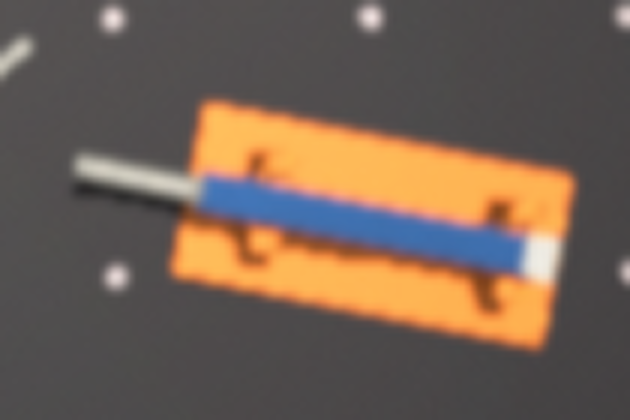

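View pics/c3.png

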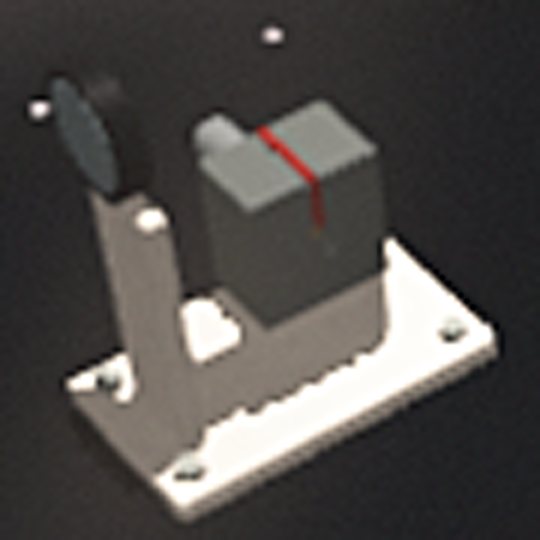

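View pics/c4.png

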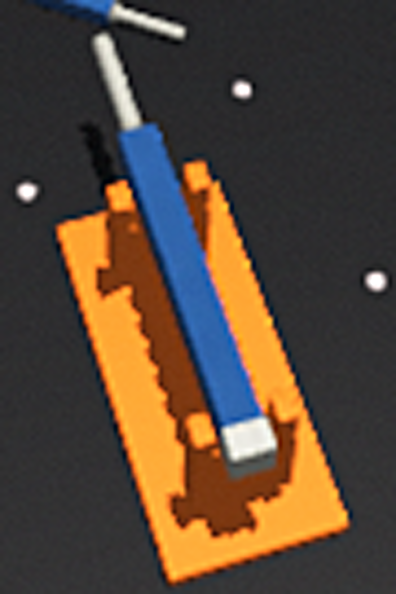

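```bash
cat > h.py <<'E'
import numpy as np, cv2
from scipy.optimize import least_squares
from scipy.spatial.transform import Rotation as R
from bench import ctrl
def proj(m,P):
    P=np.atleast_2d(P); c=(P-m["xyz"])@R.from_rotvec(m["orientation"]).as_matrix()
    c=c*[1,-1,-1]; p=c@m["mtx"].T; return p[:,:2]/p[:,2:]
def px(off,s,U): return (np.array(U,float)+.5)/s-.5+np.array(off)
def T(p,L):  # p=x,y,yaw ; L mm
    L=np.atleast_2d(L)/1000; c,s=np.cos(p[2]),np.sin(p[2])
    return np.c_[p[0]+c*L[:,0]-s*L[:,1],p[1]+s*L[:,0]+c*L[:,1],L[:,2]]
def fit(obs,p0): # obs: list (cam,L,pix)
    f=lambda p:np.concatenate([(proj(m,T(p,L))-u).ravel() for m,L,u in obs])
    return least_squares(f,p0,loss='soft_l1')
def lookat(n):
    return ctrl.camera_model(n)
E
python3 - <<'E'
from h import *
t,s=ctrl.camera_model("top"),ctrl.camera_model("side")
tp=lambda U:px((345,250),6,U); sp=lambda U:px((290,310),4.4,U)
Lr=[[30,65,6],[30,-65,6],[-30,-65,6],[-30,65,6]]
a=(t,Lr,tp([(205,100),(576,175),(545,350),(172,277)])); b=(s,[Lr[3],Lr[2],Lr[1]],sp([(56,228),(170,582),(350,522)]))
for o in ([a],[b],[a,b]):
    r=fit(o,[.45,-.2,-.2]); print("rest",r.x.round(4),abs(r.fun).max().round(2))
p=r.x
# tip
f=lambda q:np.concatenate([(proj(t,q)-tp([(75,165)])).ravel(),(proj(s,q)-sp([(100,38)])).ravel()])
q=least_squares(f,[.5,0,.05]);print("tip",q.x.round(4),q.fun.round(2), "rest-frame", (R.from_euler('z',-p[2]).apply(q.x-[p[0],p[1],0])*1000).round(1))
tp=lambda U:px((180,240),6,U); sp=lambda U:px((195,175),6,U)
a=(t,[[60,35,10],[60,-35,10],[-60,-35,10]],tp([(172,120),(370,85),(430,422)]))
b=(s,[[60,-35,10],[-60,-35,10],[-60,35,10]],sp([(497,330),(180,510),(68,383)]))
for o in ([a],[b],[a,b]):
    r=fit(o,[.5,.2,.1]); print("brk",r.x.round(4),abs(r.fun).max().round(2))
p=r.x
g=lambda dx:np.concatenate([(proj(t,T(p,[[dx[0],15,90],[dx[0],-15,90]]))-tp([(215,245),(308,231)])).ravel(),(proj(s,T(p,[[dx[0],15,90],[dx[0],-15,90]]))-sp([(260,130),(316,180)])).ravel()])
d=least_squares(g,[0.]);print("off",d.x,d.fun.round(2))
bc=[[23+d.x[0]*0,15,90],[23,-15,90],[-23,-15,90],[-23,15,90]]
print(proj(t,T(p,bc)),tp([(207,180),(295,168),(315,305),(215,300)]))
print("mouth",T(p,[[d.x[0],-15,65]]))
E
```

```text
rest [ 0.5293 -0.2678 -0.2026] 0.76
rest [ 0.5288 -0.2687 -0.1966] 0.44
rest [ 0.5291 -0.2684 -0.1989] 0.99
tip [ 0.5512 -0.1609  0.046 ] [-0.03  0.06  0.05 -0.  ] rest-frame [  0.4 109.7  46. ]
brk [0.5373 0.1011 0.1741] 0.4
brk [0.536  0.1022 0.1951] 0.6
brk [0.5366 0.1013 0.1789] 1.18
off [12.24954388] [-0.21  0.63 -0.52  0.08  0.68  0.28  0.21  0.24]
[[214.2266244  275.6030531 ]
 [229.40470463 272.72684712]
 [233.63850605 296.03959189]
 [218.4283745  298.92825731]] [[214.08333333 269.58333333]
 [228.75       267.58333333]
 [232.08333333 290.41666667]
 [215.41666667 289.58333333]]
mouth [[0.55133665 0.08870879 0.065     ]]
```

```bash
cat >> h.py <<'E'
def delta(target,yaw,way=(),st=None):
    """tool-frame delta (mm, rotvec) from measured pose to target, tool y at world angle yaw, pointing down"""
    st=st or ctrl.get_state(); A=R.from_rotvec(st["tool_rot"])
    yy=np.array([np.cos(yaw),np.sin(yaw),0]); z=np.array([0,0,-1.]); B=R.from_matrix(np.c_[np.cross(yy,z),yy,z])
    d=lambda t:(A.inv().apply(np.array(t)-st["position"])*1000).round(1)
    for w in way: print("way",d(w))
    print("to",d(target),"rot",(A.inv()*B).as_rotvec().round(4))
E
python3 - <<'E'
from h import *
t=ctrl.camera_model("top")
print(proj(t,[0.531,-.2609,.054]))
delta([.5311,-.261,.20],-.199,[(.45,.42,.25),(.52,.2,.25)])
E
```

```text
[[407.38541111 286.80009423]]
way [-247.6  -86.1  -14.1]
way [-398.8 -260.6  -13.9]
to [-590.9 -679.7   36.8] rot [-1.200e-03  1.100e-03  1.364e+00]
```

```bash
python3 -m handwheel '[[-50,-17,-3,0,0,0.1,-0.4],[-100,-34,-6,0,0,0.25,-0.4],[-150,-51,-9,0,0,0.4,-0.4],[-200,-68,-12,0,0,0.55,-0.4],[-250,-86,-14,0,0,0.7,-0.4],[-285,-130,-14,0,0,0.85,-0.4],[-323,-175,-14,0,0,1.0,-0.4],[-360,-218,-14,0,0,1.15,-0.4],[-399,-261,-14,0,0,1.3,-0.4],[-425,-314,-14,0,0,1.364,-0.4],[-450,-370,-14,0,0,1.364,-0.4],[-475,-424,-10,0,0,1.364,-0.4]]' 40
python3 - <<'E'
from h import *
delta([.5311,-.261,.20],-.199)
E
```

```text
time: 1.65
position: [0.5255, 0.0181, 0.2467]
tool_rot: [2.431, 1.99, 0.001]
ft_force: [0.1, -0.1, 0.1]
grip_width: 0.7
to [-272.5   60.6   46.6] rot [ 0.0007 -0.0005 -0.0001]
```

```bash
python3 -m handwheel '[[-54,12,0,0,0,0,-0.4],[-108,24,8,0,0,0,-0.4],[-162,36,18,0,0,0,-0.4],[-216,48,30,0,0,0,-0.4],[-272,60,46,0,0,0,-0.4],[-272,60,46,0,0,0,-0.4],[-272,60,46,0,0,0,-0.4]]'
python3 - <<'E'
from h import *
delta([.5311,-.261,.20],-.199)
m=ctrl.camera_model("wrist")
cv2.imwrite("pics/w1.png",ctrl.get_image("wrist")[:,:,::-1])
p=[.5291,-.2684,-.1989]
print(proj(m,T(p,[[0,110,47],[0,-52,54],[0,68,54],[30,65,6],[-30,65,6]])).round(1))
print(m["xyz"],ctrl.get_state()["position"])
E
```

```text
time: 2.52
position: [0.5307, -0.2578, 0.2002]
tool_rot: [-2.431, -1.989, -0.0]
ft_force: [0.1, 0.4, 0.3]
grip_width: 0.703
to [-3.   1.1  0.2] rot [-0.0008 -0.0007 -0.0003]
[[323.7 109.1]
 [323.6 292.4]
 [323.7 162.3]
 [354.4 161. ]
 [292.7 161. ]]
[ 0.54689045 -0.17634016  0.34769613] [ 0.53115788 -0.25689809  0.20043458]
```

View pics/w1.png

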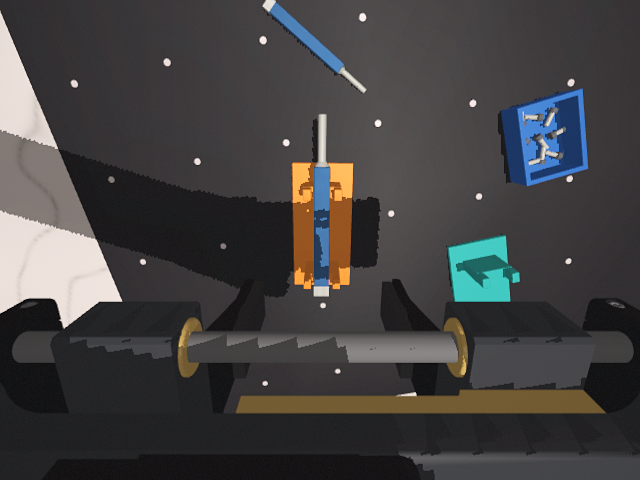

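```bash
python3 -m handwheel '[[-3,0,50,0,0,0,-0.4],[-3,0,100,0,0,0,-0.4],[-3,0,135,0,0,0,-0.4],[-3,0,158,0,0,0,-0.4],[-3,0,158,0,0,0,-0.4],[-3,0,158,0,0,0,-0.4],[-3,0,158,0,0,0,-0.4]]' 
python3 - <<'E'
from h import *
delta([.5311,-.261,.042],-.199)
m=ctrl.camera_model("wrist")
cv2.imwrite("pics/w2.png",ctrl.get_image("wrist")[:,:,::-1])
p=[.5291,-.2684,-.1989]
print(proj(m,T(p,[[0,110,47],[0,68,54],[30,65,6],[-30,65,6]])).round(1))
E
```

```text
time: 3.45
position: [0.5314, -0.2612, 0.0441]
tool_rot: [2.429, 1.989, 0.003]
ft_force: [-0.4, 0.0, -0.5]
grip_width: 0.701
to [ 0.2 -0.3  2.1] rot [ 0.0027 -0.0001  0.0008]
[[321.4  76.7]
 [321.4 189. ]
 [377.3 179.9]
 [265.5 179.9]]
```

View pics/w2.png

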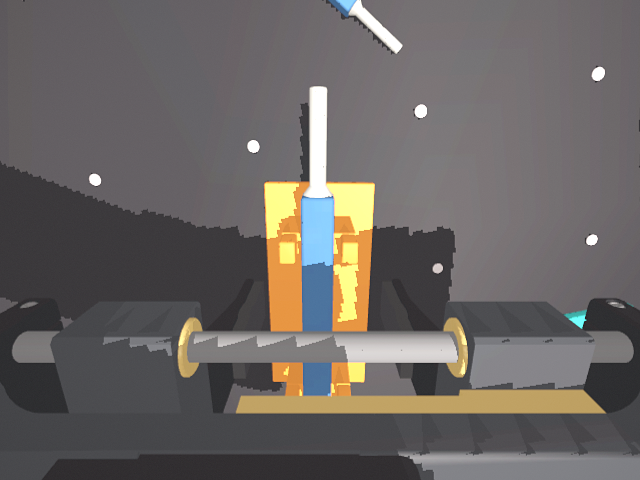

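```bash
python3 -m handwheel '[[0,0,2,0,0,0,1],[0,0,2,0,0,0,1],[0,0,2,0,0,0,1],[0,0,2,0,0,0,1],[0,0,2,0,0,0,1],[0,0,2,0,0,0,1],[0,0,2,0,0,0,1],[0,0,2,0,0,0,1]]' 45
python3 - <<'E'
from h import *
for i in range(3):
    s=ctrl.get_state();print(s["position"].round(4),s["ft_force"].round(2),s["torque"].round(3),s["grip_width"])
    ctrl.get_image("wrist")
delta([.5311,-.261,.042],-.199)
E
```

```text
time: 4.5
position: [0.53, -0.2613, 0.0405]
tool_rot: [-2.431, -1.99, 0.0]
ft_force: [-0.6, 0.8, 0.6]
grip_width: 0.153
[ 0.53   -0.2613  0.0405] [-0.55  0.84  0.63] [-0.088  0.184  0.012] 0.15287456390639043
[ 0.53   -0.2613  0.0405] [0.1  0.1  0.77] [-0.111  0.199 -0.007] 0.1529394828758587
[ 0.53   -0.2613  0.0405] [ 0.02 -0.48  0.24] [-0.057  0.229  0.02 ] 0.15176045297205099
to [ 0.5  1.  -1.5] rot [-0.0002 -0.0001 -0.    ]
```

```bash
python3 -m handwheel '[[0,0,-20,0,0,0,1],[0,0,-45,0,0,0,1],[0,0,-70,0,0,0,1],[0,0,-70,0,0,0,1],[0,0,-70,0,0,0,1]]' 
python3 - <<'E'
from h import *
s=ctrl.get_state();print(s["position"].round(4),s["ft_force"].round(2),s["torque"].round(3),s["grip_width"])
delta([.5744,-.0418,.10],.179)
E
```

```text
time: 5.28
position: [0.5299, -0.2609, 0.1103]
tool_rot: [-2.431, -1.99, -0.0]
ft_force: [-0.4, 0.7, -1.5]
grip_width: 0.153
[ 0.5299 -0.2609  0.1103] [-0.39  0.74 -1.54] [-0.072  0.087  0.05 ] 0.1532865733988782
to [223.6   0.3  10.4] rot [-2.000e-04 -5.000e-04 -3.778e-01]
```

```bash
python3 -m handwheel '[[30,0,0,0,0,-0.06,1],[75,0,0,0,0,-0.14,1],[120,0,0,0,0,-0.22,1],[165,0,0,0,0,-0.3,1],[205,0,0,0,0,-0.36,1],[224,0,10,0,0,-0.378,1],[224,0,10,0,0,-0.378,1],[224,0,10,0,0,-0.378,1],[224,0,10,0,0,-0.378,1],[224,0,10,0,0,-0.378,1]]' 
python3 - <<'E'
from h import *
delta([.5744,-.0418,.10],.179)
s=ctrl.get_state();print(s["position"].round(4),s["ft_force"].round(2),s["torque"].round(3),s["grip_width"])
m=ctrl.camera_model("wrist")
cv2.imwrite("pics/w3.png",ctrl.get_image("wrist")[:,:,::-1])
cv2.imwrite("pics/s3.png",ctrl.get_image("side")[:,:,::-1])
np.save("m3.npy",m,allow_pickle=True)
p=[.5366,.1013,.179]
print(proj(m,T(p,[[11.5,-15,90],[11.5,15,90],[60,-35,10],[-60,-35,10]])).round(1))
E
```

```text
time: 6.52
position: [0.5744, -0.043, 0.1008]
tool_rot: [2.016, 2.409, 0.0]
ft_force: [-0.4, 0.6, -1.7]
grip_width: 0.154
to [1.2 0.2 0.8] rot [ 0.0005  0.0003 -0.0021]
[ 0.5744 -0.043   0.1008] [-0.38  0.6  -1.68] [-0.074  0.04   0.029] 0.15402504113293453
[[ 323.1   -4.7]
 [ 322.9 -100. ]
 [ 399.5   79. ]
 [ 209.9   79.5]]
```

View pics/w3.png

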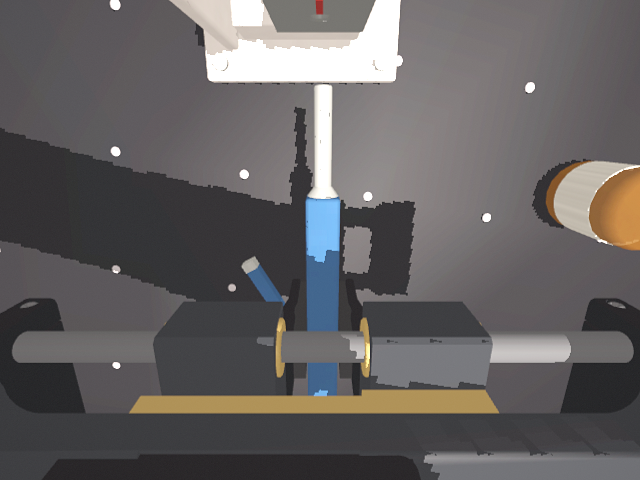

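View pics/s3.png

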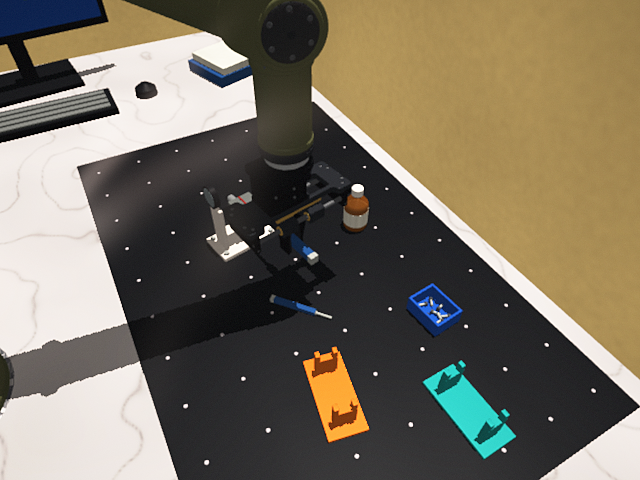

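```bash
python3 - <<'E'
import cv2
a=cv2.imread("pics/w3.png")
cv2.imwrite("pics/w3c.png",cv2.resize(a[0:130,195:415],None,fx=3.6,fy=3.6,interpolation=cv2.INTER_CUBIC))
E
```

```text
(no output)
```

View pics/w3c.png

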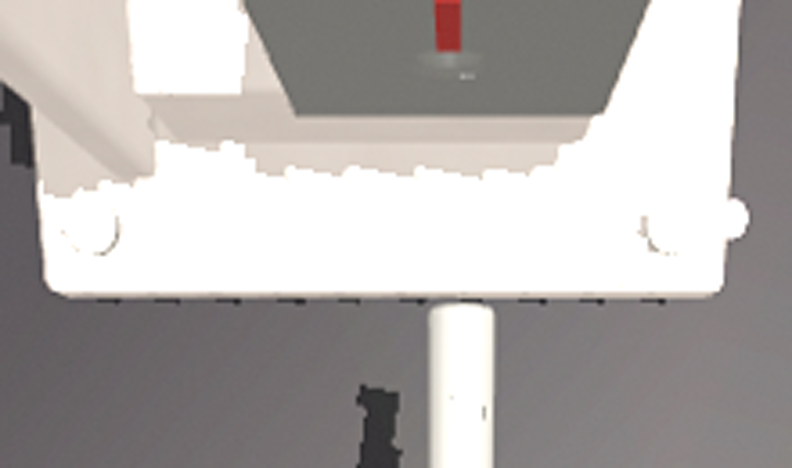

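```bash
cat >> h.py <<'E'
def ray(m,u,z):
    d=np.linalg.solve(m["mtx"],[u[0],u[1],1])*[1,-1,-1]; d=R.from_rotvec(m["orientation"]).apply(d)
    return m["xyz"]+d*(z-m["xyz"][2])/d[2]
E
python3 - <<'E'
from h import *
m=np.load("m3.npy",allow_pickle=True).item()
pos=np.array([.5744,-.043,.1008])
y=.179; X=np.array([np.cos(y),np.sin(y),0]);Y=np.array([-np.sin(y),np.cos(y),0])
loc=lambda q:np.round([(q-pos)@X*1000,(q-pos)@Y*1000,q[2]*1000],1)
for n,u,z in (("hole",(319.6,17.7),.065),("blockL",(276.6,31.6),.04),("blockR",(362.7,31.6),.04),("tip",(323.2,85),.107),("hd",(323,200),.107),("footL",(207.5,81),.01),("footR",(396,81),.01)):
    q=ray(m,u,z);print(n,q.round(4),loc(q))
E
```

```text
hole [0.5492 0.0874 0.065 ] [ -1.6 132.8  65. ]
blockL [0.5264 0.0836 0.04  ] [-24.6 133.2  40. ]
blockR [0.5716 0.0917 0.04  ] [ 21.2 133.   40. ]
tip [0.5567 0.0548 0.107 ] [-1.00e-01  9.94e+01  1.07e+02]
hd [0.5643 0.0116 0.107 ] [ -0.2  55.5 107. ]
footL [0.4824 0.0551 0.01  ] [-73.1 112.9  10. ]
footR [0.6   0.076 0.01 ] [ 46.3 112.6  10. ]
```

```bash
python3 -m handwheel '[[0,-1.5,15,0,0,0,1],[0,-1.5,32,0,0,0,1],[8,-1.5,42.3,0,0,0,1],[20,-1.5,42.3,0,0,0,1],[20,-1.5,42.3,0,0,0,1],[20,-1.5,42.3,0,0,0,1],[20,-1.5,42.3,0,0,0,1]]' 
cat > look.py <<'E'
from h import *
import sys
s=ctrl.get_state();print(s["time"],s["position"].round(4),s["tool_rot"].round(4),s["ft_force"].round(2),s["torque"].round(3))
m=ctrl.camera_model("wrist"); np.save("m.npy",m,allow_pickle=True)
a=ctrl.get_image("wrist")[:,:,::-1]; n=sys.argv[1]
cv2.imwrite(f"pics/{n}.png",a)
cv2.imwrite(f"pics/{n}c.png",cv2.resize(a[0:130,215:435],None,fx=3.6,fy=3.6,interpolation=cv2.INTER_CUBIC))
E
python3 look.py w4
```

```text
time: 7.5
position: [0.5698, -0.0226, 0.0588]
tool_rot: [2.014, 2.41, 0.001]
ft_force: [1.2, -0.7, -0.6]
grip_width: 0.157
7.5 [ 0.5698 -0.0226  0.0588] [2.014e+00 2.410e+00 1.100e-03] [ 1.15 -0.72 -0.6 ] [-0.098  0.051 -0.006]
```

View pics/w4c.png

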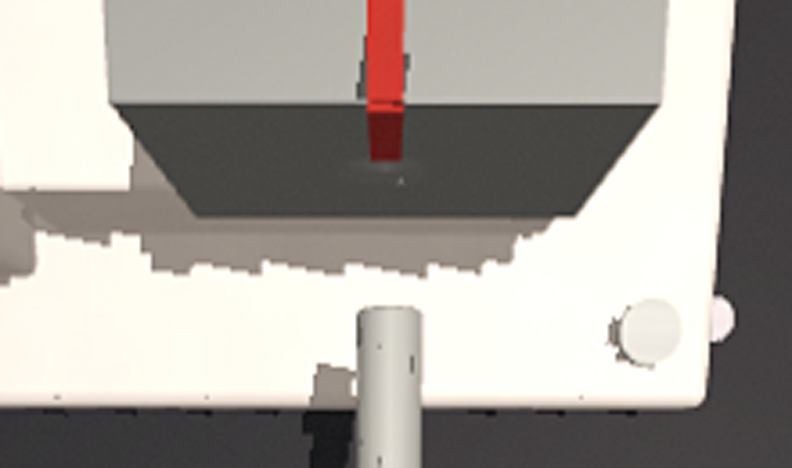

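View pics/w4.png

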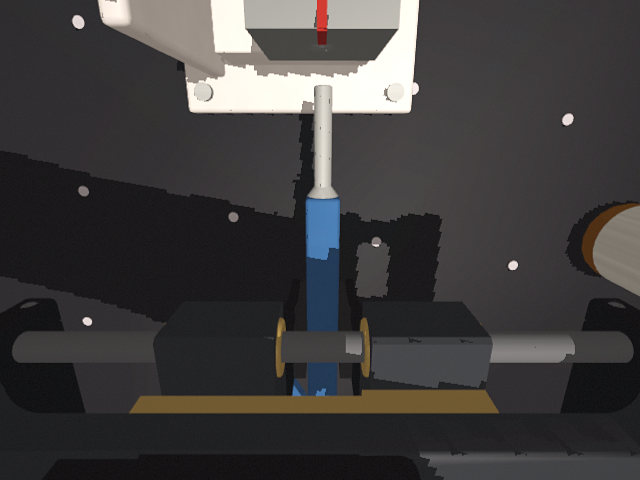

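```bash
python3 - <<'E'
from h import *
m=np.load("m.npy",allow_pickle=True).item()
pos=np.array([.5698,-.0226,.0588])
y=.177; X=np.array([np.cos(y),np.sin(y),0]);Y=np.array([-np.sin(y),np.cos(y),0])
for n,U,z in (("hole",(385,172),.065),("redtop",(386,103),.09),("topL",(112,103),.09),("topR",(660,103),.09),("blockL",(196,216),.04),("blockR",(576,216),.04),("tip",(390,312),.0653)):
    q=ray(m,px((215,0),3.6,U),z);print(n,q.round(4),((q-pos)@X*1000).round(2),((q-pos)@Y*1000).round(2))
A=R.from_rotvec([2.014,2.41,.001]).as_matrix();print(np.arctan2(A[1,1],A[0,1]))
E
```

```text
hole [0.549  0.0875 0.065 ] -1.06 112.0
redtop [0.5491 0.0875 0.09  ] -0.95 111.99
topL [0.5269 0.0835 0.09  ] -23.51 111.96
topR [0.5714 0.0915 0.09  ] 21.63 112.03
blockL [0.5265 0.0837 0.04  ] -23.91 112.3
blockR [0.5716 0.0919 0.04  ] 21.97 112.37
tip [0.5519 0.0746 0.0653] -0.53 98.89
0.17854778399849233
```

```bash
python3 -m handwheel '[[5,-0.5,0,0,0,0,1],[11,-0.5,0,0,0,0,1],[13,-0.5,0,0,0,0,1],[15,-0.5,0,0,0,0,1],[15,-0.5,0,0,0,0,1]]' 
python3 look.py w5
```

```text
time: 8.18
position: [0.5662, -0.0074, 0.0583]
tool_rot: [2.014, 2.411, 0.0]
ft_force: [1.3, 0.9, -0.7]
grip_width: 0.154
8.175 [ 0.5662 -0.0074  0.0583] [2.0136e+00 2.4114e+00 2.0000e-04] [ 1.3   0.92 -0.72] [-0.148  0.024  0.017]
```

View pics/w5c.png

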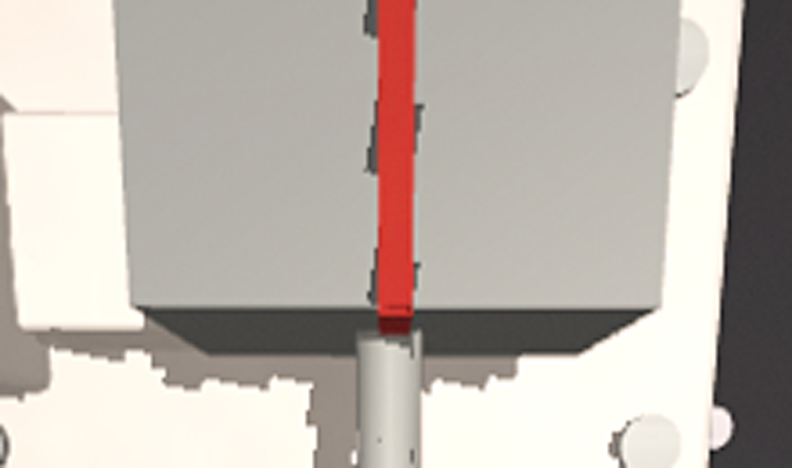

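```bash
python3 -m handwheel '[[1,0.5,0,0,0,0,1],[2,0.5,0,0,0,0,1],[3,0.5,0,0,0,0,1],[3,0.5,0,0,0,0,1]]' 
python3 look.py w6
```

```text
time: 8.72
position: [0.5662, -0.0045, 0.0583]
tool_rot: [2.014, 2.411, 0.0]
ft_force: [-0.3, -0.3, -1.0]
grip_width: 0.155
8.725 [ 0.5662 -0.0045  0.0583] [2.0138e+00 2.4113e+00 2.0000e-04] [-0.28 -0.33 -0.96] [-0.067  0.004 -0.039]
```

View pics/w6c.png

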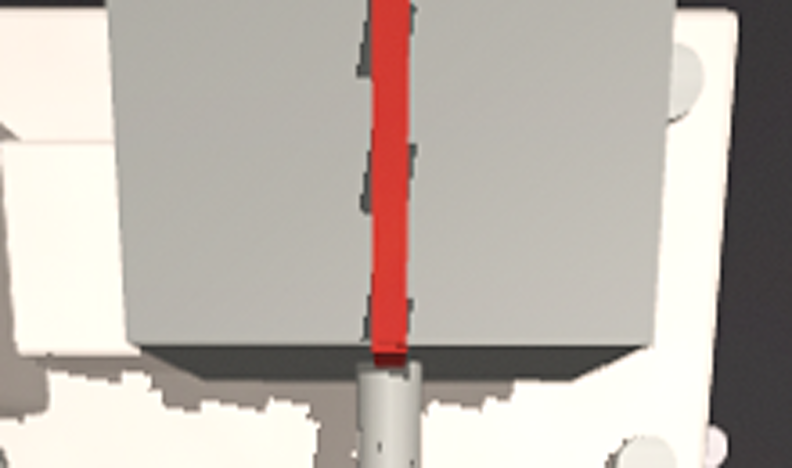

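```bash
python3 -m handwheel '[[1,0,0,0,0,0,1],[2,0,0,0,0,0,1],[2,0,0,0,0,0,1]]'; python3 -m handwheel '[[1,0,0,0,0,0,1],[2,0,0,0,0,0,1],[2,0,0,0,0,0,1]]'; python3 look.py w7
```

```text
time: 9.15
position: [0.5659, -0.0028, 0.0583]
tool_rot: [2.014, 2.411, -0.0]
ft_force: [0.5, -1.0, -0.7]
grip_width: 0.158
time: 9.52
position: [0.5657, -0.0028, 0.0584]
tool_rot: [2.014, 2.408, -0.002]
ft_force: [1.4, -6.1, -0.8]
grip_width: 0.156
9.525 [ 0.5657 -0.0028  0.0584] [ 2.0142e+00  2.4081e+00 -2.0000e-03] [ 1.44 -6.11 -0.76] [-1.267 -0.177 -0.013]
```

View pics/w7c.png

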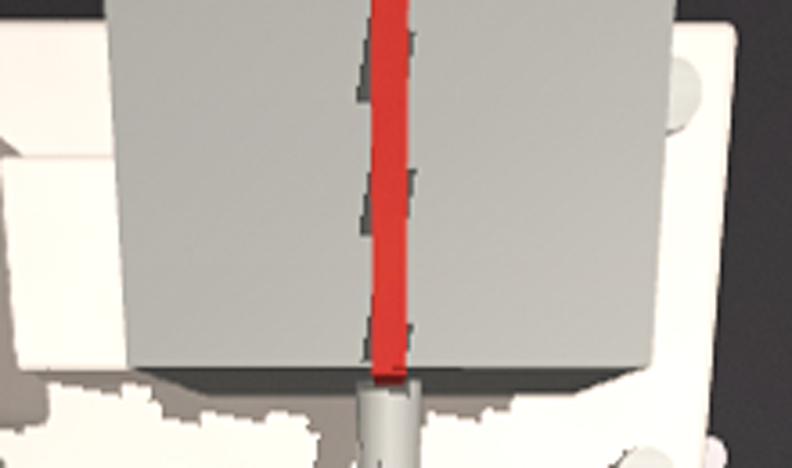

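```bash
python3 -m handwheel '[[0.5,0,0,0,0,0,1],[1,0,0,0,0,0,1],[1.5,0,0,0,0,0,1],[2,0,0,0,0,0,1],[2,0,0,0,0,0,1]]'; python3 -m handwheel '[[1,0,0,0,0,0,1],[2,0,0,0,0,0,1],[3,0,0,0,0,0,1],[3,0,0,0,0,0,1]]'; python3 -c "
from bench import ctrl
s=ctrl.get_state();print(s['ft_force'].round(2),s['torque'].round(3),s['tool_rot'].round(4))"
```

```text
time: 10.2
position: [0.5657, -0.0026, 0.0586]
tool_rot: [2.014, 2.406, -0.004]
ft_force: [1.1, -9.4, -1.9]
grip_width: 0.155
time: 10.7
position: [0.5652, 0.0002, 0.0586]
tool_rot: [2.014, 2.405, -0.004]
ft_force: [1.3, -8.7, -2.0]
grip_width: 0.148
[ 1.3  -8.67 -1.98] [-1.91  -0.248  0.028] [ 2.0144  2.4054 -0.0038]
```

```bash
for i in 1; do python3 -m handwheel '[[1.5,0,0,0,0,0,1],[3,0,0,0,0,0,1],[4.5,0,0,0,0,0,1],[6,0,0,0,0,0,1]]'; done; python3 -m handwheel '[[1.5,0,0,0,0,0,1],[3,0,0,0,0,0,1],[4.5,0,0,0,0,0,1],[6,0,0,0,0,0,1]]'; python3 look.py w8
```

```text
time: 11.2
position: [0.5641, 0.0058, 0.0586]
tool_rot: [2.014, 2.405, -0.004]
ft_force: [2.2, -8.9, -1.4]
grip_width: 0.154
time: 11.7
position: [0.5631, 0.0117, 0.0585]
tool_rot: [2.015, 2.405, -0.004]
ft_force: [1.5, -9.0, -1.1]
grip_width: 0.149
11.7 [0.5631 0.0117 0.0585] [ 2.0146  2.405  -0.0041] [ 1.48 -9.02 -1.1 ] [-2.031 -0.298  0.02 ]
```

View pics/w8.png

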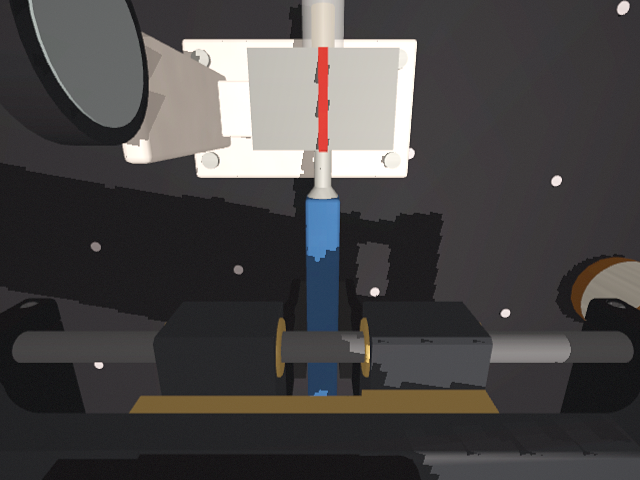

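```bash
python3 -m handwheel '[[1.5,0,0,0,0,0,1],[3,0,0,0,0,0,1],[4.5,0,0,0,0,0,1],[6,0,0,0,0,0,1]]'; python3 -m handwheel '[[0.6,0,0,0,0,0,1],[1.2,0,0,0,0,0,1],[1.8,0,0,0,0,0,1],[2.4,0,0,0,0,0,1],[3,0,0,0,0,0,1]]'
```

```text
time: 12.25
position: [0.562, 0.0177, 0.0585]
tool_rot: [2.015, 2.405, -0.004]
ft_force: [1.6, -8.1, -1.5]
grip_width: 0.152
time: 12.88
position: [0.5614, 0.0207, 0.0585]
tool_rot: [2.015, 2.405, -0.004]
ft_force: [1.7, -9.0, -1.5]
grip_width: 0.154
```

```bash
python3 -m handwheel '[[0.6,0,0,0,0,0,1],[1.2,0,0,0,0,0,1],[1.8,0,0,0,0,0,1],[2,0,0,0,0,0,1]]';python3 -c "
from bench import ctrl
s=ctrl.get_state();print(s['ft_force'].round(2),s['torque'].round(3),s['tool_rot'].round(4))"
```

```text
time: 13.38
position: [0.5611, 0.0227, 0.0585]
tool_rot: [2.015, 2.405, -0.004]
ft_force: [1.7, -9.0, -1.0]
grip_width: 0.155
[ 1.69 -9.01 -0.97] [-1.998 -0.304 -0.03 ] [ 2.0146  2.4053 -0.004 ]
```

```bash
python3 -m handwheel '[[0.5,0,0,0,0,0,1],[1,0,0,0,0,0,1],[1,0,0,0,0,0,1]]'; python3 -m handwheel '[[0.5,0,0,0,0,0,1],[1,0,0,0,0,0,1],[1,0,0,0,0,0,1]]'
```

```text
time: 13.75
position: [0.561, 0.0236, 0.0585]
tool_rot: [2.015, 2.405, -0.004]
ft_force: [1.9, -9.6, -0.9]
grip_width: 0.156
time: 14.12
position: [0.5609, 0.0236, 0.0586]
tool_rot: [2.015, 2.404, -0.005]
ft_force: [0.9, -11.4, -1.0]
grip_width: 0.157
```

```bash
python3 -m handwheel '[[0.5,0,0,0,0,0,1],[1,0,0,0,0,0,1],[1,0,0,0,0,0,1]]'; python3 -m handwheel '[[0.5,0,0,0,0,0,1],[1,0,0,0,0,0,1],[1,0,0,0,0,0,1]]'
```

```text
time: 14.5
position: [0.5609, 0.0237, 0.0586]
tool_rot: [2.015, 2.403, -0.006]
ft_force: [2.4, -12.8, -0.2]
grip_width: 0.156
time: 14.88
position: [0.5608, 0.0237, 0.0587]
tool_rot: [2.015, 2.401, -0.007]
ft_force: [1.8, -13.9, -0.8]
grip_width: 0.156
```

```bash
python3 -m handwheel '[[0.7,0,0,0,0,0,1],[1.4,0,0,0,0,0,1],[2,0,0,0,0,0,1],[2,0,0,0,0,0,1]]'; python3 look.py w9; python3 - <<'E'
import cv2
a=cv2.imread("pics/w9.png")
cv2.imwrite("pics/w9d.png",cv2.resize(a[0:210,220:420],None,fx=2.85,fy=2.85,interpolation=cv2.INTER_CUBIC))
E
```

```text
time: 15.38
position: [0.5607, 0.0238, 0.0588]
tool_rot: [2.015, 2.399, -0.009]
ft_force: [3.5, -17.3, -0.0]
grip_width: 0.151
15.375 [0.5607 0.0238 0.0588] [ 2.0151  2.399  -0.009 ] [  3.47 -17.25  -0.03] [-3.707 -0.497 -0.033]
```

View pics/w9d.png

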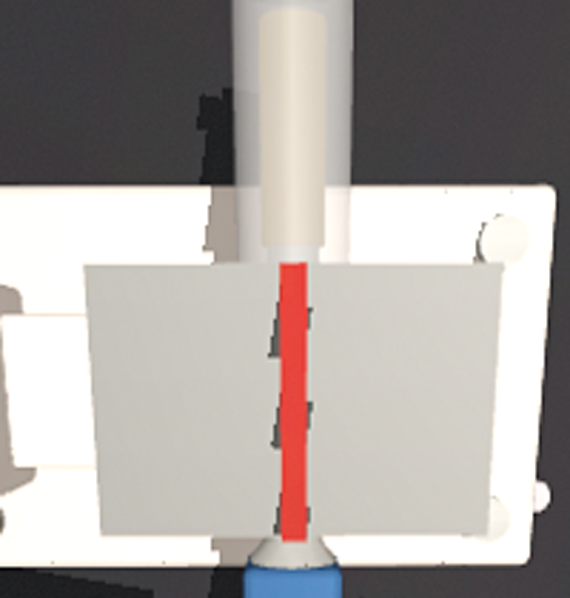

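```bash
python3 -m handwheel '[[-4,0,0,0,0,0,1],[-10,0,0,0,0,0,1],[-22,0,0,0,0,0,1],[-36,0,0,0,0,0,1],[-52,0,0,0,0,0,1],[-70,0,0,0,0,0,1],[-70,0,0,0,0,0,1],[-70,0,0,0,0,0,1]]'; python3 look.py w10
```

```text
time: 16.42
position: [0.5718, -0.0357, 0.0581]
tool_rot: [-2.014, -2.411, -0.0]
ft_force: [-0.0, 0.5, -1.6]
grip_width: 0.154
16.425 [ 0.5718 -0.0357  0.0581] [-2.0138e+00 -2.4105e+00 -5.0000e-04] [-0.05  0.48 -1.58] [-0.074  0.073 -0.039]
```

View pics/w10.png

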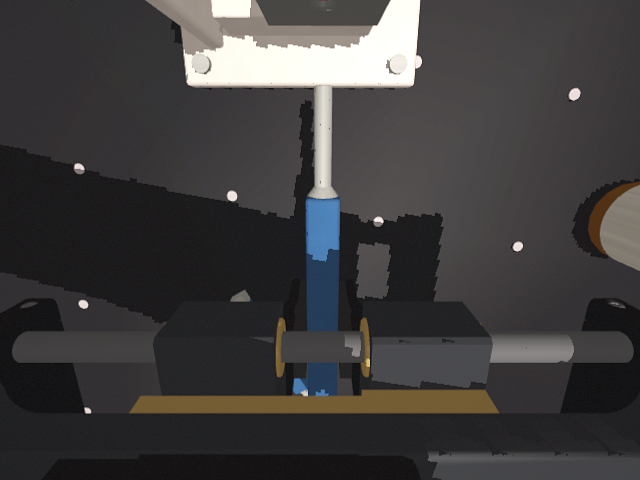

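```bash
python3 - <<'E'
from h import *
delta([.530,-.2611,.1105],-.199,[[.5718,-.0357,.1105]])
E
```

```text
way [ -0.4  -0.1 -52.4]
to [-214.7  -81.5  -52.5] rot [-3.000e-04 -7.000e-04  3.787e-01]
```

```bash
python3 -m handwheel '[[-5,-1,-20,0,0,0,1],[-20,-5,-45,0,0,0.04,1],[-55,-18,-52.5,0,0,0.12,1],[-95,-34,-52.5,0,0,0.2,1],[-135,-50,-52.5,0,0,0.28,1],[-175,-66,-52.5,0,0,0.34,1],[-205,-78,-52.5,0,0,0.3787,1],[-214.7,-81.5,-52.5,0,0,0.3787,1],[-214.7,-81.5,-52.5,0,0,0.3787,1],[-214.7,-81.5,-52.5,0,0,0.3787,1],[-214.7,-81.5,-52.5,0,0,0.3787,1]]'; python3 - <<'E'
from h import *
delta([.530,-.2611,.0425],-.199)
E
python3 look.py w11
```

```text
time: 17.85
position: [0.5305, -0.2601, 0.1106]
tool_rot: [-2.429, -1.992, -0.001]
ft_force: [0.2, -0.7, -2.2]
grip_width: 0.155
to [-1.1 -0.3 68.1] rot [-0.0001 -0.0009  0.0019]
17.85 [ 0.5305 -0.2601  0.1106] [-2.4287e+00 -1.9917e+00 -9.0000e-04] [ 0.16 -0.66 -2.24] [-0.091  0.101  0.032]
```

View pics/w11.png

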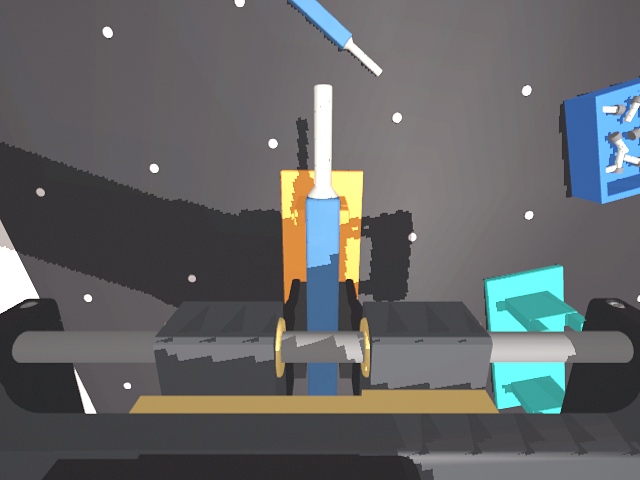

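```bash
python3 -m handwheel '[[-1,-0.3,20,0,0,0,1],[-1,-0.3,45,0,0,0,1],[-1,-0.3,60,0,0,0,1],[-1,-0.3,67,0,0,0,1],[-1,-0.3,69,0,0,0,1],[-1,-0.3,69,0,0,0,1],[-1,-0.3,69,0,0,0,1]]'; python3 look.py w12
```

```text
time: 18.77
position: [0.5299, -0.263, 0.0425]
tool_rot: [2.431, 1.988, 0.001]
ft_force: [0.4, -0.4, -0.8]
grip_width: 0.156
18.775 [ 0.5299 -0.263   0.0425] [2.4310e+00 1.9883e+00 1.4000e-03] [ 0.43 -0.39 -0.8 ] [-0.1    0.134 -0.012]
```

View pics/w12.png

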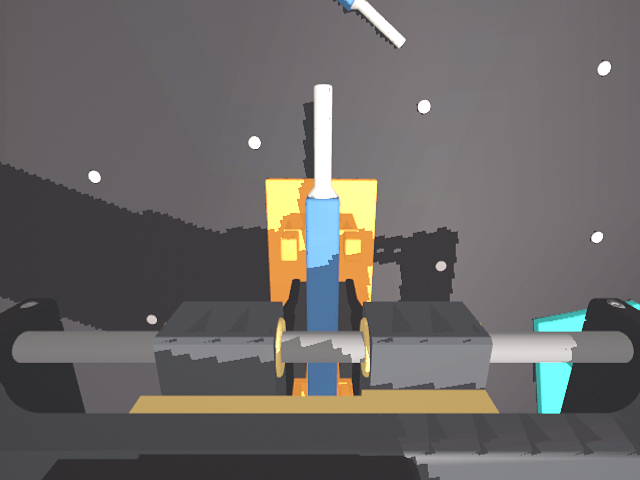

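```bash
python3 -m handwheel '[[0,-0.3,0.7,0,0,0,1],[0,-0.3,1.4,0,0,0,1],[0,-0.3,1.4,0,0,0,1]]';python3 -m handwheel '[[0,0,0.6,0,0,0,1],[0,0,0.6,0,0,0,1],[0,0,0.6,0,0,0,1]]'
```

```text
time: 19.2
position: [0.5292, -0.2627, 0.0405]
tool_rot: [2.432, 1.989, 0.0]
ft_force: [-0.2, 1.2, -0.7]
grip_width: 0.154
time: 19.58
position: [0.5292, -0.2627, 0.0405]
tool_rot: [-2.432, -1.989, -0.001]
ft_force: [-1.3, 2.0, 5.6]
grip_width: 0.153
```

```bash
python3 -m handwheel '[[0,0,-0.8,0,0,0,1],[0,0,-0.8,0,0,0,0],[0,0,-0.8,0,0,0,-0.2],[0,0,-0.8,0,0,0,-0.2],[0,0,-0.8,0,0,0,-0.2],[0,0,-0.8,0,0,0,-0.2]]';python3 look.py w13;  python3 -m handwheel '[[0,0,-15,0,0,0,-0.2],[0,0,-45,0,0,0,-0.2],[0,0,-90,0,0,0,-0.2],[0,0,-140,0,0,0,-0.2],[0,0,-160,0,0,0,-0.2],[0,0,-160,0,0,0,-0.2],[0,0,-160,0,0,0,-0.2]]'; python3 look.py w14
python3 - <<'E'
from h import *
for n in("top","side"): cv2.imwrite(f"pics/{n}9.png",ctrl.get_image(n)[:,:,::-1])
a=cv2.imread("pics/side9.png");cv2.imwrite("pics/side9c.png",cv2.resize(a[310:445,290:380],None,fx=4.4,fy=4.4,interpolation=cv2.INTER_CUBIC))
E
```

```text
time: 20.32
position: [0.5291, -0.2627, 0.0406]
tool_rot: [2.432, 1.989, 0.0]
ft_force: [-0.1, 1.0, 1.3]
grip_width: 0.579
20.325 [ 0.5291 -0.2627  0.0406] [2.4318e+00 1.9890e+00 2.0000e-04] [-0.13  0.95  1.31] [-0.09   0.131 -0.006]
time: 21.25
position: [0.5283, -0.2621, 0.199]
tool_rot: [-2.43, -1.988, 0.002]
ft_force: [0.7, 0.5, -0.6]
grip_width: 0.596
21.25 [ 0.5283 -0.2621  0.199 ] [-2.4299e+00 -1.9877e+00  1.8000e-03] [ 0.72  0.53 -0.61] [-0.052  0.035  0.026]
```

View pics/w14.png

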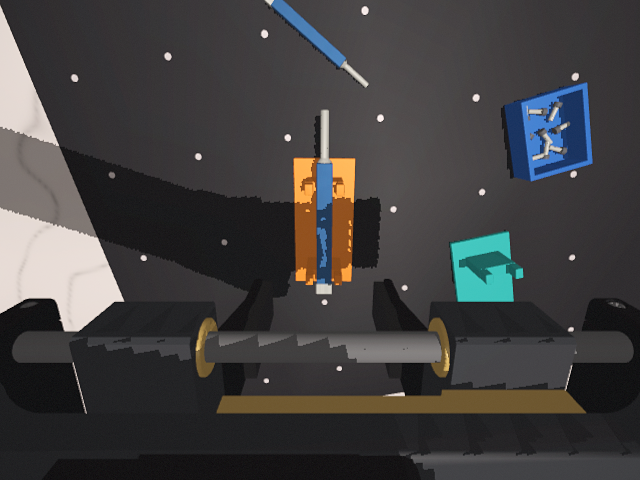

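View pics/side9.png

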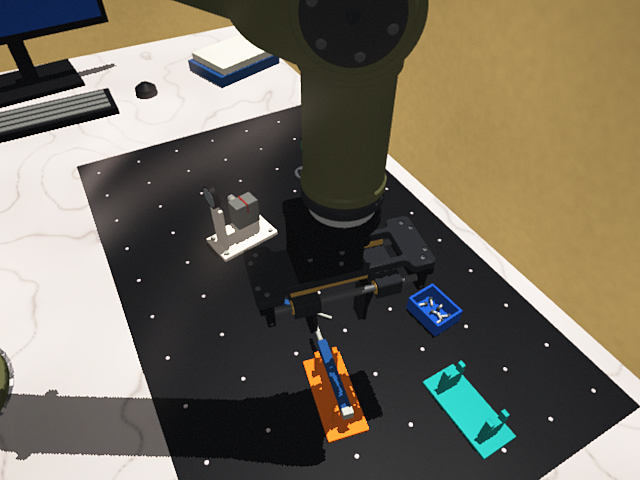

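View pics/top9.png

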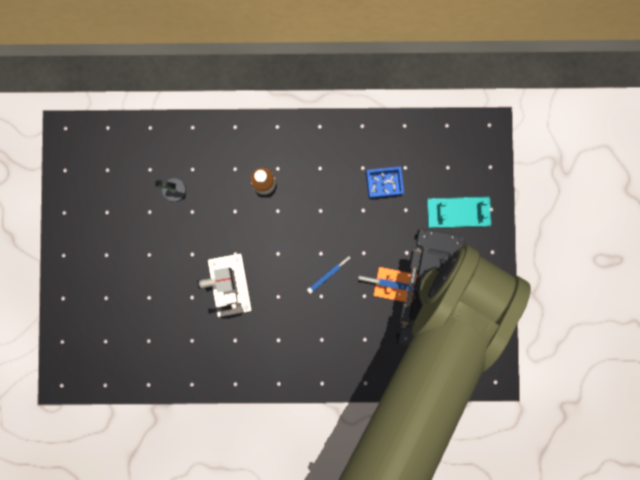

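```bash
python3 -c "
from bench import ctrl
print(ctrl.close_job())"
```

```text
the job is handed in; nothing more can be done
None
```

The pin is out of the hinge block and up against the end cap, and the blue punch is back in both notches of its orange rest. The job was handed in at about 21.5 s.

- **Choosing the punch:** I took the larger punch lying in the orange rest, not the small one on the table, and ignored the teal rest.
- **Finding the hole:** The wrist camera showed the mouth under the red line, about 12 mm off centre towards +x. The nose went in without touching the face and met the pin about 7 mm deep.
- **Driving the pin:** It slid about 27 mm at a steady 9 N. It then stopped dead while the force rose to about 17 N, the highest push I read. The picture at the stop showed the pin wholly in the sleeve, with its near end about 34 mm in from the drive face. The cap itself was outside that view, so contact rests on the force rise and this depth.
- **Returning the punch:** It settled at the same height as when I first gripped it and pressed on the rest with about 6 N. After I let go, the wrist picture showed it lying in both notches. The arm finished about 16 cm clear, touching nothing.
- **Bystanders:** The lens post, bottle and tray are at the same pixels in the top view before and after.
- **Disagreements:** The foot pose fits from the top and side cameras differed by about 1 to 2 mm, and by 0.02 rad for the mount's angle. The aiming corrections came from the wrist camera instead.

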